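Grade the turned bud vases on the display board

ROBOT

A 7-joint arm with a two-finger parallel gripper is mounted at the origin on the work surface. World frame = base frame: x ahead of the robot, y to its left, z up, the work surface at z = 0. Lengths are in m, angles in rad, forces in N, time in s.
With the tool pointing down it reaches from about 0.4 to 0.85 m from the base axis. Payload 6.9 kg.
Tool frame: the origin (TCP) lies midway between the tips of the shut fingers; the grasp point (between the pads) lies behind it (ctrl.pinch_z is the z of the grasp point in the tool frame, in m); z points along the fingers, y is the direction in which the jaws open and shut (so a half turn about z gives the same grasp; the last joint's range is limited). The gripper opens to 85 mm and grips with 20 to 120 N. Pads are 22 mm wide; open, the fingers measure 114 mm over their backs; the gripper's body (76 mm by 85 mm) begins 54 mm behind the grasp point. The pads swing forward as they close: fully open they stand 13 mm farther back than shut.
Start: joints at [1.208, 0.507, -0.238, 1.5, 0.126, 1.149, -0.155], TCP at [0.282, -0.558, 0.231] pointing down, gripper open.
Joint ranges: [-3.08, 3.08], [-0.24, 2.05], [-1.43, 1.35], [0, 2.5], [-1.52, 4.66], [0.17, 1.96], [-2.89, 2.89]. Speed limits (rad/s): [2.39, 2.39, 3.14, 3.14, 3.14, 3.14, 3.14].

INTERFACE

Orientations are given as a unit quaternion [w, x, y, z].
In Python, from station import ctrl, get_state, vision, ticket, models gives the robot as it stands. Calls block until the motion is done:
- ctrl.movep(position, orientation): joint-space move of the TCP to a pose.
- ctrl.movel(position, frame=None, max_speed=0.15): straight line of the TCP; frame=None keeps the orientation; max_speed is the mean speed in m/s.
- ctrl.set_joints(angles): joint-space move.
- ctrl.ungrasp() and ctrl.close_gripper(force=None): open the fingers fully, or close them until they stop; force is the grip in N (None keeps the last).
- ctrl.pause(seconds).
- ctrl.ik(position, orientation): joint angles nearest the present ones, or None.
- get_state(): the state.
- vision.grab_frame(name): name is "scene" or "top"; returns (picture, depth): 384x512x3 uint8, blue, green, red; 384x512 float32, m along the optical axis (not along the pixel's ray), 0 where there is no reading.
- vision.camera_info(name): a dict with "mtx" (3x3 intrinsics, pixels), "R" (3x3) and "t" (3): a world point X has camera coordinates R X + t. Camera axes: x right, y down, z forward; pixel columns grow to the right and rows downward; lengths in m; the calibration is good to about 2 mm. A picture is of the moment at which its call begins. camera_info takes no time and is no camera call.
A pose or a line that the arm cannot do raises ctrl.Unreachable and nothing moves.
- ticket.close_job(): hands the job in, once; it reports no verdict.
Trained networks look in the newest picture that a camera, given by its name, has taken for a name from the list of things; names that differ only in an ending like _2 or _b are one class to them, and where a whole thing is asked for, a point or a joint stands for the part that bears it (a point fixed in the world has none). Each returns a list of dicts, best first, with "p" (0 to 1); they miss things now and then, are a little off and sometimes report something else, mostly with a low value. They report only what shows in the picture. A call takes as long as a camera call.
- models.recognise(camera, target): "point" ([column, row] in pixels, amid what is visible of it).
- models.masks_of(camera, target): "mask" (384x512 bool, what is visible of it) and "point" ([column, row] in pixels, amid what is visible of it).
The state is a dict: "time": time; "qpos": joint angles; "qd": joint speeds; "tau": joint torques, N m; "tcp_pos": TCP position; "eef_rot": TCP orientation; "contact_force": force on the tool from outside, world axes, zero at the start; "wrist_torque": the same for the moment, N m; "width": finger opening in m.
Only numpy, scipy, OpenCV 4.12 (cv2) and the standard library are available. Lean on these libraries where they do the work, as an engineer would, in place of code of your own. Each camera call takes 0.05 s, during which the arm holds its last target. There are 200 camera calls.

TASK

Line up the four turned wooden bud vases on the display board in order of height, one standing upright on each cork disc with its foot wholly on the disc: the tallest on the disc next to the red knob, then ever shorter towards the black knob. Do not knock any vase over, and leave the finished bowl where it stands.

Things in the scene. Friction and masses are not known exactly. Their poses are not given: they have to be found in the camera images.
- vase_cherry: turned solid wooden bud vase, loose, standing upright, reddish-brown, 145 mm tall, round about its own z: flat foot 46 mm across, belly 54 mm across, then tapering to a straight neck 28 mm across over the top 44 mm (from 101 to 145 mm up); grip the neck. Origin: centre of the underside, z up; 60 to 240 g
- vase_oak: turned solid wooden bud vase, loose, standing upright, mid-brown wood grain, 120 mm tall, round about its own z: flat foot 46 mm across, belly 54 mm across, then tapering to a straight neck 28 mm across over the top 44 mm (from 76 to 120 mm up); grip the neck. Origin: centre of the underside, z up; 60 to 240 g
- vase_maple: turned solid wooden bud vase, loose, standing upright, pale cream, 95 mm tall, round about its own z: flat foot 46 mm across, belly 54 mm across, then tapering to a straight neck 28 mm across over the top 44 mm (from 51 to 95 mm up); grip the neck. Origin: centre of the underside, z up; 60 to 240 g
- vase_walnut: turned solid wooden bud vase, loose, standing upright, very dark brown, 70 mm tall, round about its own z: flat foot 46 mm across, belly 54 mm across, then tapering to a straight neck 28 mm across over the top 44 mm (from 26 to 70 mm up); grip the neck. Origin: centre of the underside, z up; 60 to 240 g
- disc_a: cork disc, 74 mm across, 3 mm thick, fixed on a low fixed wooden board (90 x 430 mm, top 18 mm above the table); one of four alike in a straight row, 90 mm apart, in order a, b, c, d. Origin: centre of its underside, on the board top, so its own top is 3 mm higher (21 mm above the table); y axis along the row from a to d, x across it, z up
- disc_b: cork disc, 74 mm across, 3 mm thick, fixed on a low fixed wooden board (90 x 430 mm, top 18 mm above the table); one of four alike in a straight row, 90 mm apart, in order a, b, c, d. Origin: centre of its underside, on the board top, so its own top is 3 mm higher (21 mm above the table); y axis along the row from a to d, x across it, z up
- disc_c: cork disc, 74 mm across, 3 mm thick, fixed on a low fixed wooden board (90 x 430 mm, top 18 mm above the table); one of four alike in a straight row, 90 mm apart, in order a, b, c, d. Origin: centre of its underside, on the board top, so its own top is 3 mm higher (21 mm above the table); y axis along the row from a to d, x across it, z up
- disc_d: cork disc, 74 mm across, 3 mm thick, fixed on a low fixed wooden board (90 x 430 mm, top 18 mm above the table); one of four alike in a straight row, 90 mm apart, in order a, b, c, d. Origin: centre of its underside, on the board top, so its own top is 3 mm higher (21 mm above the table); y axis along the row from a to d, x across it, z up
- red_knob: fixed red ball knob, 30 mm ball on a short wooden stem, 45 mm tall in all, at one end of the display board (a black one like it is at the other end), in line with the discs, 60 mm from the centre of the nearest disc, which is disc a in some starts and disc d in others. Origin: centre of the stem's foot, on the board top
- bowl: finished honey-coloured wooden bowl, loose, 90 mm across, 48 mm tall, standing among the vases on the robot's side of the board: leave it where it is. Origin: centre of the underside

How it is judged:
By the outcome, as a careful person would: the job done as asked, in the order asked, and still so for the second after the job is handed in, with the robot touching nothing.
It also fails if it takes over 120 s, if anything falls off the work surface, if the arm or the gripper's body presses on something with over 40 N, if the wrist force passes 120 N, or if a joint passes its speed limit or range.

## Working session

There is one attempt and no reset: what is moved stays moved. The work goes in short steps, each a Python script; the robot and the scene stay as the last script left them, time stands still between calls to the robot, and variables do not carry over. Pictures are saved under pics/ and viewed, about 12 in all and at most 16, crops included, and the job is handed in when it is done.

```bash
mkdir -p pics; ls; python3 - <<'E'
from station import ctrl,get_state,vision
import cv2,numpy as np
for n in("scene","top"):
    im,d=vision.grab_frame(n); cv2.imwrite(f"pics/{n}0.png",im); np.savez(f"{n}0.npz",im=im,d=d)
    i=vision.camera_info(n); print(n,i)
s=get_state(); print(s["time"],s["tcp_pos"],s["eef_rot"],s["width"],ctrl.pinch_z)
E
```

```text
pics
scene {'mtx': array([[422.00577199,   0.        , 257.06688592],
       [  0.        , 422.00577199, 196.97168535],
       [  0.        ,   0.        ,   1.        ]]), 'R': array([[-0.78824578,  0.61519734,  0.01417127],
       [ 0.39505135,  0.52356356, -0.75486133],
       [-0.47180824, -0.58941788, -0.65573131]]), 't': array([ 0.41285109, -0.17432317,  1.20018114])}
top {'mtx': array([[476.98426602,   0.        , 249.91868291],
       [  0.        , 476.98426602, 185.65321877],
       [  0.        ,   0.        ,   1.        ]]), 'R': array([[ 0.00762692, -0.99986878, -0.01429193],
       [-0.98881644, -0.00541227, -0.14903947],
       [ 0.14894256,  0.0152688 , -0.98872796]]), 't': array([0.00361409, 0.53972442, 1.1552029 ])}
0.1 [ 0.28212072 -0.55719633  0.23050366] [-7.88456155e-04  9.72652963e-01  2.32261820e-01 -1.96943216e-04] 0.08556689140693241 -0.0187
```

View pics/scene0.png

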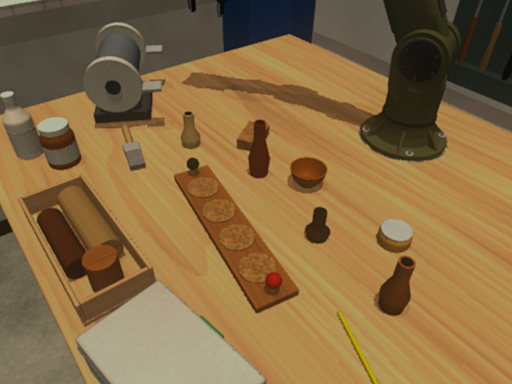

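View pics/top0.png

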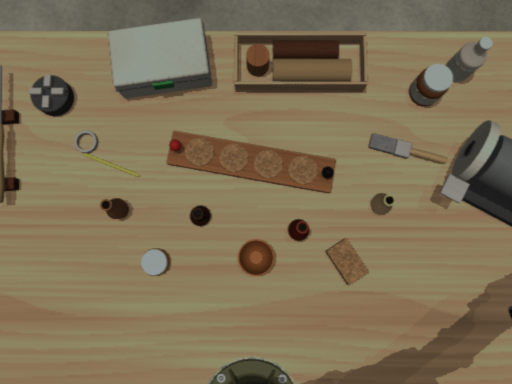

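The scene view shows the red knob at (273,281), the black one at (193,163), and vases at (190,130) pale, (259,150) reddish, (317,225) dark and (395,285). In the top view the vases are at about (383,203), (299,230), (200,215) and (115,208), and the bowl is at (256,257).

```bash
cat > h.py <<'E'
import numpy as np,cv2
from station import ctrl,get_state,vision,models
from scipy.optimize import least_squares
H=dict(cherry=.145,oak=.120,maple=.095,walnut=.070)
def cloud(n,d):
    i=vision.camera_info(n);v,u=np.indices(d.shape);K=i["mtx"]
    c=np.stack([(u-K[0,2])/K[0,0]*d,(v-K[1,2])/K[1,1]*d,d],-1)
    return (c-i["t"])@i["R"]
def onplane(n,uv,z):
    i=vision.camera_info(n);r=i["R"].T@np.linalg.solve(i["mtx"],[*uv,1]);o=-i["R"].T@i["t"]
    return (o+r*(z-o[2])/r[2])[:2]
def circ(p,r):
    return least_squares(lambda c:np.hypot(*(p-c).T)-r,np.median(p,0),loss="soft_l1",f_scale=.001)
E
python3 - <<'E'
from h import *
for n in("scene","top"):
    im,d=vision.grab_frame(n);P=cloud(n,d)
    for k in H:
        for m in models.masks_of(n,"vase_"+k)[:2]:
            q=P[m["mask"]&(d>0)];h=np.percentile(q[:,2],98)
            b=q[(q[:,2]>h-.04)&(q[:,2]<h-.004)][:,:2]; t=q[(q[:,2]>h-.006)][:,:2]
            print(n,k,round(m["p"],2),m["point"],len(q),"h",h.round(4),"neckfit",circ(b,.014).x.round(4) if len(b)>5 else None,len(b),"topmean",t.mean(0).round(4))
    for k in("disc_a","red_knob","bowl"):
        for m in models.masks_of(n,k)[:5]:
            print(n,k,round(m["p"],2),m["point"],onplane(n,np.argwhere(m["mask"]).mean(0)[::-1],{"d":.021,"r":.048,"b":.04}[k[0]]).round(4),np.median(P[m["mask"]&(d>0)],0).round(3))
E
```

```text
scene cherry 0.58 [258.3, 150.8] 900 h 0.1457 neckfit [ 0.4462 -0.0943] 155 topmean [ 0.433 -0.11 ]
scene cherry 0.31 [205.3, 187.6] 553 h 0.0233 neckfit [ 0.5914 -0.1089] 50 topmean [ 0.5859 -0.1239]
scene oak 0.67 [396.1, 288.9] 1407 h 0.121 neckfit [0.4817 0.3431] 262 topmean [0.484  0.3439]
scene maple 0.66 [190.6, 133.2] 534 h 0.0962 neckfit [ 0.4991 -0.3244] 131 topmean [ 0.5007 -0.3218]
scene walnut 0.67 [317.3, 225.6] 639 h 0.0712 neckfit [0.4849 0.1503] 166 topmean [0.4686 0.1361]
scene disc_a 0.94 [254.1, 267.8] [0.6334 0.1387] [0.634 0.139 0.021]
scene disc_a 0.85 [219.7, 211.4] [ 0.6022 -0.0353] [ 0.603 -0.035  0.021]
scene disc_a 0.73 [235.6, 239.2] [0.6173 0.0524] [0.618 0.053 0.021]
scene disc_a 0.66 [202.8, 188.9] [ 0.5862 -0.1245] [ 0.586 -0.124  0.021]
scene red_knob 0.56 [271.6, 283.0] [0.6456 0.2017] [0.647 0.204 0.055]
scene red_knob 0.26 [255.3, 267.8] [0.6483 0.1556] [0.635 0.139 0.021]
scene bowl 0.97 [305.6, 171.0] [ 0.3663 -0.0043] [ 0.352 -0.017  0.032]
top cherry 0.57 [298.2, 227.8] 353 h 0.148 neckfit [ 0.4319 -0.1111] 47 topmean [ 0.4312 -0.1115]
top oak 0.76 [114.8, 207.2] 440 h 0.1232 neckfit [0.4819 0.3445] 80 topmean [0.4819 0.3429]
top walnut 0.6 [200.7, 214.1] 294 h 0.0739 neckfit [0.4681 0.1342] 64 topmean [0.4667 0.1345]
top walnut 0.4 [254.4, 257.2] 1070 h 0.0503 neckfit [ 0.3628 -0.0061] 690 topmean [ 0.3625 -0.0069]
top disc_a 0.97 [302.2, 174.0] [ 0.5845 -0.1254] [ 0.584 -0.125  0.021]
top disc_a 0.94 [268.2, 159.9] [ 0.6004 -0.0376] [ 0.601 -0.038  0.021]
top disc_a 0.88 [197.4, 152.0] [0.6317 0.1415] [0.632 0.142 0.021]
top disc_a 0.71 [232.2, 159.4] [0.6155 0.0518] [0.615 0.052 0.021]
top red_knob 0.67 [172.0, 143.6] [0.6425 0.1992] [0.64  0.198 0.059]
top bowl 0.75 [255.0, 258.1] [ 0.363  -0.0075] [ 0.363 -0.007  0.022]
```

```bash
cat >> h.py <<'E'
from scipy.spatial.transform import Rotation as Ro
SRC=dict(cherry=(.4318,-.111),oak=(.4818,.3435),maple=(.4995,-.324),walnut=(.4675,.1342))
DST=dict(cherry=(.633,.140),oak=(.6167,.052),maple=(.601,-.0365),walnut=(.585,-.125))
def quat(s):
    a,b=s*np.array([.984,-.178])/np.hypot(.984,.178)
    return np.roll(Ro.from_matrix(np.array([[-b,a,0],[a,b,0],[0,0,-1]]).T).as_quat(),1)
OFF=.038; SAFE=.20
E
python3 - <<'E'
from h import *
print("maple rim",onplane("top",(388.5,200),.095),"oak rim check",onplane("top",(105.5,204),.12))
d=np.load("top0.npz")["d"];P=cloud("top",d);q=P[185:220,370:400].reshape(-1,3);print(q[q[:,2]>.06].mean(0),q[:,2].max())
for s in(1,-1):
    for k in H:
        for p,z in((SRC[k],0),(SRC[k],SAFE),(DST[k],SAFE),(DST[k],.022)):
            j=ctrl.ik([*p,z+H[k]-OFF],quat(s)); print(s,k,z,None if j is None else np.round(j,2))
E
```

```text
maple rim [ 0.49888234 -0.32247743] oak rim check [0.48254485 0.34281266]
[ 0.49420569 -0.31036254  0.1246768 ] 1.2226733009540853
1 cherry 0 [ 0.6   0.44 -0.56  2.12  0.36  0.68 -0.38]
1 cherry 0.2 [ 0.77  0.2  -0.71  1.8   0.14  1.19 -0.16]
1 cherry 0.2 [ 0.22  0.61 -0.91  1.29  0.47  1.46 -0.83]
1 cherry 0.022 [ 0.12  0.7  -0.66  1.57  0.48  1.05 -0.85]
1 oak 0 [-0.14  0.74 -0.88  1.77  0.69  0.96 -1.49]
1 oak 0.2 [-0.01  0.62 -1.18  1.5   0.58  1.41 -1.4 ]
1 oak 0.2 [ 0.37  0.56 -0.87  1.43  0.43  1.35 -0.7 ]
1 oak 0.022 [ 0.25  0.68 -0.63  1.68  0.47  0.94 -0.74]
1 maple 0 [ 0.78  0.67 -0.4   1.79  0.36  0.76  0.01]
1 maple 0.2 [ 0.86  0.47 -0.52  1.54  0.24  1.2   0.12]
1 maple 0.2 [ 0.47  0.52 -0.75  1.52  0.37  1.25 -0.51]
1 maple 0.022 [ 0.38  0.68 -0.59  1.75  0.48  0.86 -0.6 ]
1 walnut 0 [-0.    0.6  -0.49  2.09  0.52  0.56 -1.05]
1 walnut 0.2 [ 0.34  0.4  -0.95  1.85  0.37  1.08 -0.93]
1 walnut 0.2 [ 0.55  0.51 -0.62  1.57  0.31  1.16 -0.31]
1 walnut 0.022 [ 0.47  0.69 -0.49  1.78  0.44  0.78 -0.42]
-1 cherry 0 [-0.51  0.67  1.15  2.13 -0.82  0.89 -2.18]
-1 cherry 0.2 [-0.66  0.31  1.15  1.82 -0.3   1.21 -2.73]
-1 cherry 0.2 [ 0.32  0.72 -1.23  1.29  0.67  1.57  2.16]
-1 cherry 0.022 [ 0.35  0.9  -1.23  1.56  0.87  1.31  1.96]
-1 oak 0 [-0.01  0.9  -1.23  1.77  0.93  1.18  1.44]
-1 oak 0.2 [ 0.01  0.64 -1.23  1.5   0.6   1.42  1.72]
-1 oak 0.2 [ 0.5   0.69 -1.23  1.43  0.64  1.47  2.26]
-1 oak 0.022 [ 0.51  0.9  -1.23  1.67  0.9   1.24  2.04]
-1 maple 0 [ 0.36  0.66  0.29  1.79 -0.27  0.72 -2.53]
-1 maple 0.2 [ 0.37  0.45  0.26  1.54 -0.12  1.17 -2.67]
-1 maple 0.2 [ 0.67  0.68 -1.23  1.52  0.65  1.4   2.37]
-1 maple 0.022 [-0.57  0.93  1.15  1.76 -0.95  1.12 -2.42]
-1 walnut 0 [ 0.39  0.88 -1.23  2.09  1.04  1.    1.54]
-1 walnut 0.2 [ 0.48  0.5  -1.22  1.85  0.52  1.16  2.04]
-1 walnut 0.2 [-0.44  0.7   1.15  1.58 -0.66  1.29 -2.51]
-1 walnut 0.022 [-0.42  0.97  1.15  1.79 -1.    1.1  -2.22]
```

```bash
cat >> h.py <<'E'
SRC["maple"]=(.4990,-.3235)
def go(p,z,v=.2): ctrl.movel([*p,z],max_speed=v)
def place(k):
    g=H[k]-OFF; s,t=SRC[k],DST[k]; up=SAFE+g
    ctrl.movep([*s,up],quat(1)); go(s,g+.06,.25); go(s,g,.12)
    ctrl.close_gripper(40); w=get_state()["width"]; print(k,"width",w)
    assert .02<w<.036
    go(s,g+.03,.08); go(s,up,.25); print("held",get_state()["width"])
    go(t,up,.22); go(t,g+.05,.2); go(t,g+.0225,.05)
    st=get_state(); print("at",np.round(st["tcp_pos"],4),"F",np.round(st["contact_force"],2))
    ctrl.ungrasp(); ctrl.pause(.3); go(t,g+.04,.08); go(t,up,.25); print("t",get_state()["time"])
def snap(i):
    for n in("scene","top"): cv2.imwrite(f"pics/{n}{i}.png",vision.grab_frame(n)[0])
E
python3 - <<'E'
from h import *
ctrl.movep([.40,-.25,.33],quat(1))
place("maple"); snap(1)
E
```

```text
maple width 0.026858591781015212
held 0.027022349963458144
at [ 0.601  -0.0364  0.0794] F [ 0.55 -0.39 -1.48]
t 11.2917
```

View pics/scene1.png

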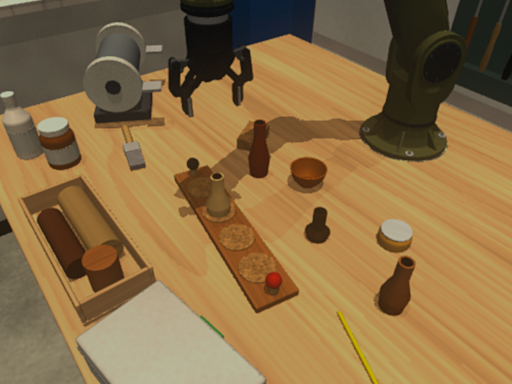

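The pale maple vase stands upright at (218,195), on the second disc from the black knob. I'll carry on with the rest.

```bash
python3 - <<'E'
from h import *
for k in("walnut","oak","cherry"): place(k)
ctrl.movep([.40,-.3,.35],quat(1)); ctrl.pause(.3)
snap(2)
for n in("scene","top"):
    im,d=vision.grab_frame(n);P=cloud(n,d);p=P[(d>0)]
    for k in H:
        t=np.array(DST[k]);q=p[(np.hypot(*(p[:,:2]-t).T)<.04)&(p[:,2]>.027)]
        h=np.percentile(q[:,2],98)
        f=lambda lo,hi,r:(lambda b:circ(b,r).x.round(4) if len(b)>5 else None)(q[(q[:,2]>lo)&(q[:,2]<hi)][:,:2])
        tp=q[q[:,2]>h-.006][:,:2]
        print(n,k,"dst",t,"h",h.round(3),"neck",f(h-.04,h-.004,.014),"topmean",tp.mean(0).round(4))
    m=models.masks_of(n,"bowl")[0];print("bowl",onplane(n,np.argwhere(m["mask"]).mean(0)[::-1],.04).round(4))
E
```

```text
walnut width 0.027098186924644586
held 0.026915589127308275
at [ 0.585  -0.1249  0.0542] F [-0.61 -0.08 -0.94]
t 20.6417
oak width 0.027030422347069292
held 0.026908031331685497
at [0.6166 0.052  0.1042] F [ 0.21 -0.74 -1.35]
t 30.95
cherry width 0.02726700986219057
held 0.02697203694463822
at [0.6329 0.14   0.1292] F [-0.47 -0.37 -2.4 ]
t 40.475
scene cherry dst [0.633 0.14 ] h 0.167 neck [0.646  0.1583] topmean [0.6334 0.1402]
scene oak dst [0.6167 0.052 ] h 0.142 neck [0.631  0.0712] topmean [0.6179 0.0538]
scene maple dst [ 0.601  -0.0365] h 0.117 neck [ 0.6008 -0.0372] topmean [ 0.6025 -0.0347]
scene walnut dst [ 0.585 -0.125] h 0.092 neck [ 0.5961 -0.1036] topmean [ 0.5856 -0.1224]
bowl [ 0.3662 -0.0039]
top cherry dst [0.633 0.14 ] h 0.169 neck [0.6324 0.1395] topmean [0.6313 0.1392]
top oak dst [0.6167 0.052 ] h 0.145 neck [0.6166 0.0528] topmean [0.616  0.0528]
top maple dst [ 0.601  -0.0365] h 0.12 neck [ 0.6016 -0.0361] topmean [ 0.601  -0.0355]
top walnut dst [ 0.585 -0.125] h 0.095 neck [ 0.585  -0.1232] topmean [ 0.5843 -0.1232]
bowl [ 0.3627 -0.0066]
```

View pics/scene2.png

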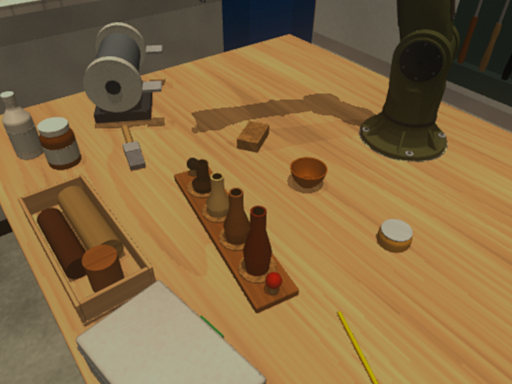

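View pics/top2.png

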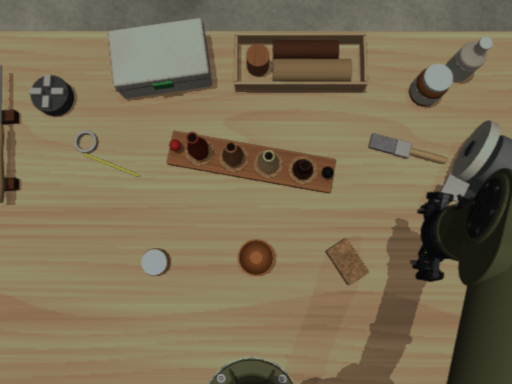

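All four stand upright on their discs, from cherry at (257,243) by the red knob to walnut at (202,178) by the black knob. The bowl hasn't moved.

```bash
python3 - <<'E'
from station import get_state,ticket
s=get_state();print(s["time"],s["contact_force"],s["width"]);print(ticket.close_job())
E
```

```text
42.8917 [0.52140056 0.53410473 0.3967802 ] 0.08516661449872277
the job is handed in; nothing more can be done
None
```

The four vases now stand on the cork discs in height order: cherry next to the red knob, then oak, maple and walnut next to the black knob. I handed the job in at about 43 s on the robot's clock.

- **Position:** the final top-camera measurements put each vase within about 2 mm of its disc centre, and the foot has 14 mm to spare. Tops were at the expected heights, within about 4 mm.
- **Upright:** all four look upright in the last scene and top pictures.
- **Bowl:** it measured within 1 mm of its starting position in both cameras.
- **Robot:** the gripper was open and away from everything, with under 1 N on the force reading.
- **Check that disagreed:** the scene camera's neck fits for cherry, oak and walnut were off by about 20 mm. The same fit gave a similar error before the moves, apparently because it settles on the wrong side of a surface seen from one side only. I set those aside, since that camera's rim positions agreed with the targets to about 3 mm.

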